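Hold a mould insert against its spring-loaded stop

ROBOT

A 6-joint arm with a two-finger parallel gripper is mounted at the origin on the work surface. World frame = base frame: x ahead of the robot, y to its left, z up, the work surface at z = 0. Lengths are in m, angles in rad, forces in N, time in s.
With the tool pointing down it reaches from about 0.35 to 0.725 m from the base axis. Payload 4.3 kg.
Tool frame: the origin (TCP) lies on the centre line of the jaws, within the pads' length; the fingertips stand 17 mm ahead of it and the grasp point (between the pads) lies 2 mm behind it; z points along the fingers, y is the line along which they close (so a half turn about z gives the same grasp; the last joint's range is limited). The gripper opens to 85 mm and grips with 20 to 120 N. Pads are 22 mm wide; open, the fingers measure 114 mm over their backs; the gripper's body (76 mm by 85 mm) begins 54 mm behind the grasp point. The pads swing forward as they close: fully open they stand 13 mm farther back than shut.
Start: joints at [-1.244, 0.377, 0.081, 1.274, 0, 1.46], TCP at [0.243, -0.521, 0.248] pointing down, gripper open.
Joint ranges: [-2.72, 2.72], [-0.84, 1.66], [-1.02, 1.22], [-1.77, 2.12], [-1.37, 1.28], [-3.14, 3.14]. Speed limits (rad/s): [2.57, 2.57, 3.14, 3.14, 3.14, 3.14].

INTERFACE

Orientations are given as a 3x3 rotation matrix whose columns are the frame's x, y, z axes.
In Python, from bench import * gives the robot as it stands. The module is installed in compiled form; this text tells all that it offers.
- The arm moves only by the tool send_rows, never from a script. Its argument "deltas" is one flat list of numbers, 7 for each row, row after row: the turn, a rotation vector about the tool's x, y, z in degrees, then the shift along the tool's x, y, z in m, then the opening, from 0 (shut) to 1 (fully open). In form: [rx, ry, rz, x, y, z, fingers, rx, ry, rz, x, y, z, fingers, ...]. A call has exactly 8 rows; each row shifts and turns the commanded pose from where the row before left it, along the tool's axes as they then stand; what a row does not reach is not made up. A row lasts 1/10 s, in which the tool goes at most 50 mm and 8.59 degrees, less where a joint would pass 70% of its speed; a pose out of reach is approached as far as the arm can. A call is refused whole if a number of a shift passes 0.05 or a number of a turn 8.59, either way. A call with a gripper value outside its range is refused whole. The fingers move at their own pace and stop on an object; the grip force is fixed at half the most. Time passes only in rows, so rows that do not move let the fingers close, or fill a call up. It gives the time, the measured TCP pose, the force, the opening and the grip force at its end, in the units of the state.
- get_state(): the state, without advancing time (a new reading comes with each control period).
- capture(name): name is "side" or "top"; returns a dict with "image" (384x512x3 uint8, blue, green, red), "camera_matrix" (3x3 intrinsics, pixels), "R" (3x3) and "t" (3): a world point X has camera coordinates R X + t. Camera axes: x right, y down, z forward; pixel columns grow to the right and rows downward; lengths in m; the calibration is good to about 2 mm. A picture is of the moment at which its call begins. There is no depth.
- sign_off(): hands the job in; it is judged then, once.
Trained networks look in a picture, given as the dict that the camera call returned (one of the last four; its "shot" number tells which), for a name from the list of things; names that differ only in an ending like _2 or _b are one class to them, and where a whole thing is asked for, a point or a joint stands for the part that bears it (a point fixed in the world has none). Each returns a list of dicts, best first, with "confidence" (0 to 1); they miss things now and then, are a little off and sometimes report something else, mostly with a low value. They report only what shows in the picture. A call takes as long as a camera call.
- find_in(thing, picture): "location" ([column, row] in pixels, amid what is visible of it).
- cut_out(thing, picture): "pixels" (384x512 bool, what is visible of it) and "location" ([column, row] in pixels, amid what is visible of it).
- landmark_of(thing, picture): "location" ([column, row] in pixels: a listed point, or the origin of a listed thing).
The state is a dict: "clock": time; "joints": joint angles; "dq": joint speeds; "tau": joint torques, N m; "position": TCP position; "orientation": TCP orientation; "ft_force": force on the tool from outside, world axes, zero at the start; "torque": the same for the moment, N m; "gripper_width": finger opening in m; "grasp_force": force on a finger pad.
Only numpy, scipy, OpenCV 4.12 (cv2) and the standard library are available. Lean on these libraries where they do the work, as an engineer would, in place of code of your own. Each camera call takes 0.05 s, during which the arm holds its last target. There are 200 camera calls.

TASK

Take the tall, narrow stepped steel insert out of the blue tray and set it down flat in the open guideway of the mould half, with its low step facing the spring-loaded stop pad. Then slide it along the guideway against the pad and keep a steady push of about 12 N on it, which is the pad pushed in about half of its 16 mm travel (never to the end of its travel), so that I can drive the screw: finish while still holding it there, and do not let go. Leave the other insert, the pillar and the bush where they are.

Things in the scene. Friction and masses are not known exactly. Their poses are not given: they have to be found in the camera images.
- insert: The stepped steel insert, loose, 0.5 to 0.7 kg, standing in the tray. Origin: centre of its underside; x along its length, z up. 62 mm long (x), 28 mm wide (y). Rear part, x = -31 to +5 mm, 52 mm high; low step (nose), x = +5 to +31 mm, 36 mm high. Grip it across the 28 mm width on the rear part, near x = -8 mm; centre of mass at about x = -3 mm.
- insert_nose (a point): Middle of the insert's flat front end, on the low step: at x = +31 mm, z = 18 mm in the insert's frame. This face goes against the pad.
- mould: Mould half: steel block 240 (x) x 200 (y) x 36 mm high, fixed to the bench. Origin: centre of its underside, z up. A guideway 33 mm wide, 18 mm deep runs along its x axis (y = 0) from its open end at x = -120 mm to an end block at x = +75 mm; floor 18 mm above the bench, top edges chamfered 4 mm. Pad at its +x end; push the insert to the mould's +x.
- pad_face (a point): Middle of the stop pad's front face, which looks to the mould's -x; 18 mm above the guideway floor, at mould x = +35 mm with the pad free; it moves with the pad. The pad is a dark steel block 30 mm wide, 22 mm thick, 1 to 34 mm above the guideway floor, with springs behind it.
- pad (a joint): How far the spring-loaded stop pad is pushed in along the mould's +x, in m: 0 free, 0.016 at the end of its travel. The push it takes is 2 N to start, then 1.2 N per mm more: 12 N at about 8.3 mm.
- tray: Blue plastic parts tray, 190 mm (x) x 220 mm (y), rim 20 mm high, walls and floor 4 mm thick, fixed to the bench. Origin: centre of its underside. It holds the two inserts side by side, one on its +y half and one on its -y half; which is where varies.
- flat_insert: The other insert, to be left alone: a low steel block 52 x 46 x 22 mm with a round boss 26 mm across and 8 mm high on top, 0.42 kg, loose in the tray. Origin: centre of its underside.
- pillar: Loose steel guide pillar standing upright on the bench, 85 mm high, 25 mm thick with a 38 mm flange at its foot; leave alone. Origin: centre of its underside.
- bush: Loose steel guide bush (ring) standing on the bench, 42 mm across, 30 mm high; leave alone. Origin: centre of its underside.

How it is judged:
On the way, in this order (a step that is already met when the one before it is completed fails the run):
1. the insert sits flat on the guideway floor, square between its walls (y of insert in the frame of mould between -0.005 and 0.005 m and z of insert in the frame of mould between 0.015 and 0.0215 m and angle between the x axis of insert and the x axis of mould, either way round below 0.13 rad and angle between insert's own z axis and vertical below 0.07 rad and x of insert in the frame of mould between -0.1 and 0.03 m), for 0.2 s.
2. the insert, low step first, is pushed steadily against the stop pad with 6 to 18 N (y of insert in the frame of mould between -0.005 and 0.005 m and z of insert in the frame of mould between 0.015 and 0.0215 m and angle between the x axis of insert and the x axis of mould, either way round below 0.13 rad and angle between insert's own z axis and vertical below 0.07 rad and contact force between insert and pad_c0 between 6 and 18 N and distance between insert_nose and pad_face below 0.01 m), for 1 s.
At the end, for the whole second after the job is handed in: Through the last second the insert lies flat and square in the guideway (within 3.5 mm of height, 5 mm of the centre line, 0.13 rad), at rest, low step on the stop pad and pushing it with 6 to 18 N (pad about 3.3 to 13.3 mm in), with the robot's fingers still on the insert (all of step 2 and contact force between the fingers and insert above 2 N and linear speed of insert below 0.01 m/s); the arm keeps its last pose, push and grip.
It fails at once if the stop pad is pushed to the end of its travel (value of joint pad above 0.0154 m).
It fails at once if the flat insert is moved more than 30 mm (distance of flat_insert from where it was at the start of the episode above 0.03 m).
It fails at once if the pillar is moved more than 30 mm (distance of pillar from where it was at the start of the episode above 0.03 m).
It fails at once if the bush is moved more than 30 mm (distance of bush from where it was at the start of the episode above 0.03 m).
It also fails if it takes over 51 s, if anything falls off the work surface, if the arm or the gripper's body presses on something with over 40 N, if the wrist force passes 120 N, or if a joint passes its speed limit or range.

## Working session

There is one attempt and no reset: what is moved stays moved. The work goes in short steps, Python scripts to look and compute and a tool call to move; the robot and the scene stay as the last step left them, time stands still between calls to the robot, and variables do not carry over. Pictures are saved under pics/ and viewed, at most 10 in all, crops included, and the job is handed in when it is done.

Besides the shell and the picture viewer there is one more tool, called after "Call:" as name(argument=value, ...) on one line, values as JSON. send_rows: Moves the arm, as the interface text tells. Its arguments: {"type":"object","properties":{"deltas":{"type":"array","items":{"type":"number"}}},"required":["deltas"]}

```bash
mkdir -p pics; cat > h.py <<'E'
from bench import *
import numpy as np, cv2
def ray(p,px):
    d=np.linalg.inv(p["camera_matrix"])@np.array([px[0],px[1],1.]); R=np.array(p["R"])
    return -R.T@np.array(p["t"]), R.T@d
def on_z(p,px,z):
    c,d=ray(p,px); return c+d*(z-c[2])/d[2]
def proj(p,X):
    q=p["camera_matrix"]@(np.array(p["R"])@np.array(X)+p["t"]); return q[:2]/q[2]
def tri(a,pa,b,pb):
    A=np.zeros((3,3));v=np.zeros(3)
    for p,x in((a,pa),(b,pb)):
        c,d=ray(p,x);d=d/np.linalg.norm(d);M=np.eye(3)-np.outer(d,d);A+=M;v+=M@c
    return np.linalg.solve(A,v)
E
cat > m1.py <<'E'
from h import *
T=capture("top");S=capture("side")
cv2.imwrite("pics/top1.png",cv2.resize(T["image"],(800,600)));cv2.imwrite("pics/side1.png",cv2.resize(S["image"],(800,600)))
np.set_printoptions(precision=4,suppress=True)
for n in ["insert","insert_nose","mould","pad_face","tray","flat_insert","pillar","bush"]:
    o={}
    for k,p in(("T",T),("S",S)):
        r=landmark_of(n,p); o[k]=r[0] if r else None
    print(n,{k:(np.round(v["location"],1),round(v["confidence"],2)) if v else None for k,v in o.items()}, tri(T,o["T"]["location"],S,o["S"]["location"]) if o["T"] and o["S"] else "")
print("camT",ray(T,[256,192]),"camS",ray(S,[256,192]))
s=get_state();print(s["clock"],s["position"],s["orientation"],s["gripper_width"])
E
python3 m1.py
```

```text
insert {'T': (array([337.7, 238.3]), 0.84), 'S': (array([266.6, 309. ]), 0.65)} [ 0.5    -0.2121  0.0108]
insert_nose {'T': (array([335.7, 225.5]), 0.76), 'S': (array([280.1, 289.2]), 0.73)} [ 0.5302 -0.2064  0.0286]
mould {'T': (array([170.7, 241.1]), 0.95), 'S': (array([146.9, 186.3]), 0.78)} [ 0.5025  0.1472 -0.003 ]
pad_face {'T': (array([171.2, 223.9]), 0.71), 'S': (array([165.7, 167.8]), 0.69)} [0.5431 0.1376 0.0292]
tray {'T': (array([353.4, 225.1]), 0.6), 'S': (array([299.7, 313.2]), 0.92)} [ 0.531  -0.2496  0.0092]
flat_insert {'T': (array([370.6, 219.6]), 0.84), 'S': (array([323., 328.]), 0.58)} [ 0.5424 -0.2892  0.0037]
pillar {'T': (array([244.9, 134.6]), 0.63), 'S': (array([287.2, 169.9]), 0.92)} [ 0.7344 -0.0172  0.0074]
bush {'T': (array([303.7, 121.8]), 0.64), 'S': (array([344.6, 204.8]), 0.84)} [ 0.7646 -0.1486 -0.009 ]
camT (array([ 0.54  , -0.029 ,  0.8495]), array([ 0.0799, -0.0134, -0.9967])) camS (array([ 0.2797, -0.4177,  0.6516]), array([ 0.4364,  0.4749, -0.7644]))
0.9 [ 0.2433 -0.521   0.2483] [[ 0.9061  0.423   0.    ]
 [ 0.423  -0.9061 -0.    ]
 [ 0.      0.     -1.    ]] 0.08502928961277643
```

View pics/top1.png

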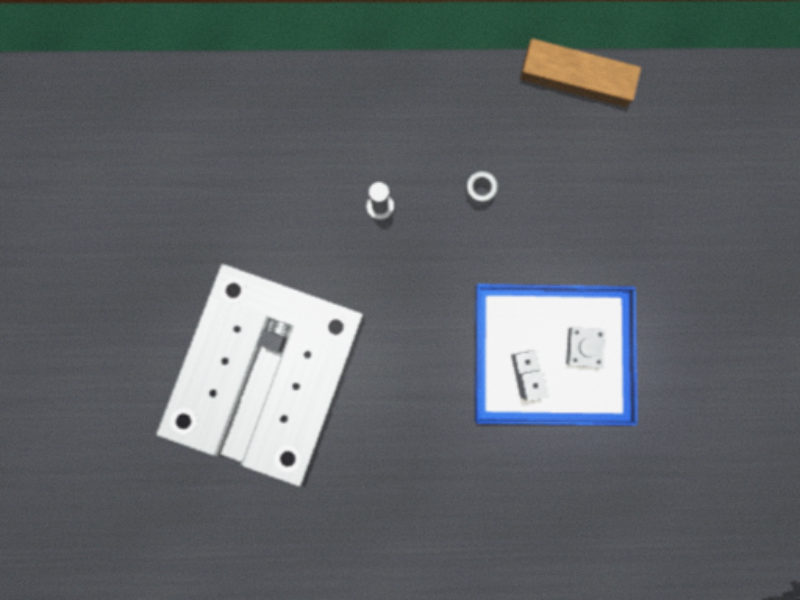

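View pics/side1.png

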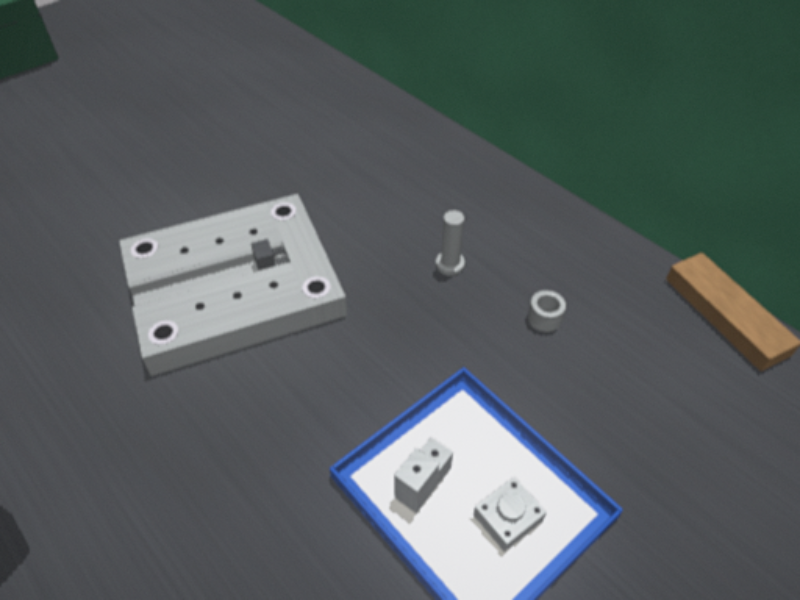

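The top view shows the mould at lower left, with its guideway opening at about (232,458) and the pad at (277,335). The insert is in the tray at (530,376) with its nose facing up the image. The flat insert is at (586,347), and the pillar and bush are clear of the direct path. The side view agrees. Next I'll refine the poses by silhouette fitting.

```bash
cat > fit.py <<'E'
from h import *
from scipy.optimize import minimize
box=lambda x0,x1,y,z0,z1:np.array([[x,s*y,z] for x in(x0,x1) for s in(-1,1) for z in(z0,z1)])
INS=[box(-.031,.005,.014,0,.052),box(.005,.031,.014,0,.036)]
MOU=[box(-.12,.12,.1,0,.036)]
FLT=[box(-.026,.026,.023,0,.022)]
def render(p,parts,q,z0):
    c,s=np.cos(q[2]),np.sin(q[2]);R=np.array([[c,-s,0],[s,c,0],[0,0,1]]);m=np.zeros((384*4,512*4),np.uint8)
    for b in parts:
        u=np.array([proj(p,R@v+[q[0],q[1],z0]) for v in b]);h=cv2.convexHull(np.round((u*4+1.5)).astype(np.int32));cv2.fillConvexPoly(m,h,255)
    return cv2.resize(m,(512,384),interpolation=cv2.INTER_AREA)/255.
def fit(pics,masks,parts,q0,z0):
    f=lambda v:sum(1-np.minimum(r:=render(p,parts,v/[100,100,10],z0),m).sum()/np.maximum(r,m).sum() for p,m in zip(pics,masks))
    best=None
    for d in(0,.15,-.15):
        v0=np.array(q0)*[100,100,10]+[0,0,d*10]
        r=minimize(f,v0,method="Nelder-Mead",options=dict(initial_simplex=v0+np.vstack([[0,0,0],np.diag([.8,.8,1])]),xatol=.005,fatol=1e-4))
        if best is None or r.fun<best.fun: best=r
    return best.x/[100,100,10],best.fun
E
cat > m2.py <<'E'
from fit import *
np.set_printoptions(precision=4,suppress=True)
T=capture("top");S=capture("side")
for n,parts,q0,z0 in(("mould",MOU,[.5,.147,-.3],0),("insert",INS,[.5,-.212,.2],.004),("flat_insert",FLT,[.542,-.289,0],.004)):
    ms=[cut_out(n,p)[0] for p in(T,S)]; mm=[m["pixels"].astype(float) for m in ms]
    print(n,[round(m["confidence"],2) for m in ms],[m.sum() for m in mm])
    for l,a,b in(("both",[T,S],mm),("T",[T],mm[:1]),("S",[S],mm[1:])): print(l,*fit(a,b,parts,q0,z0))
E
python3 m2.py
```

```text
mould [0.76, 0.82] [np.float64(11406.0), np.float64(11189.0)]
both [ 0.509   0.1476 -0.3538] 0.03961732191541789
T [ 0.5095  0.1468 -0.357 ] 0.014059398774991627
S [ 0.5083  0.1489 -0.3497] 0.017092075641288895
insert [0.68, 0.64] [np.float64(522.0), np.float64(1045.0)]
both [ 0.5022 -0.2113  0.2038] 0.17985676278077778
T [ 0.503  -0.2123  0.1837] 0.08231246561318206
S [ 0.5017 -0.2105  0.2326] 0.06379318870576922
flat_insert [0.68, 0.65] [np.float64(631.0), np.float64(1185.0)]
both [ 0.5379 -0.2941 -0.0729] 0.14269276732352199
T [ 0.5379 -0.2943 -0.0977] 0.05374728657452266
S [ 0.5378 -0.2942 -0.102 ] 0.08563395302615306
```

Call:
send_rows(deltas=[0, 0, 6.65, 0, 0, 0, 0.65, 0, 0, 6.65, 0, 0, 0, 0.65, 0, 0, 0, 0.038, -0.031, 0, 0.65, 0, 0, 0, 0.038, -0.031, 0, 0.65, 0, 0, 0, 0.038, -0.031, 0, 0.65, 0, 0, 0, 0.038, -0.031, 0, 0.65, 0, 0, 0, 0.038, -0.031, 0, 0.65, 0, 0, 0, 0.038, -0.031, 0, 0.65])

```text
clock: 2.1
position: [0.4297, -0.291, 0.2485]
orientation: [[0.979, 0.203, 0.001], [0.203, -0.979, -0.001], [0.0, 0.001, -1.0]]
ft_force: [0.6, -0.5, -0.3]
gripper_width: 0.0557
grasp_force: 0.0
```

Call:
send_rows(deltas=[0, 0, 0, 0.027, -0.022, 0, 0.65, 0, 0, 0, 0.027, -0.022, 0, 0.65, 0, 0, 0, 0.026, -0.021, 0.02, 0.65, 0, 0, 0, 0, 0, 0.04, 0.65, 0, 0, 0, 0, 0, 0.04, 0.65, 0, 0, 0, 0, 0, 0.02, 0.65, 0, 0, 0, 0, 0, 0, 0.65, 0, 0, 0, 0, 0, 0, 0.65])

```text
clock: 2.9
position: [0.4939, -0.2127, 0.1287]
orientation: [[0.979, 0.203, -0.0], [0.203, -0.979, 0.0], [-0.0, -0.0, -1.0]]
ft_force: [-0.1, -0.4, 0.7]
gripper_width: 0.0557
grasp_force: 0.0
```

```bash
python3 - <<'E'
from h import *
S=capture("side");im=S["image"][230:384,180:400]
cv2.imwrite("pics/side2.png",cv2.resize(im,(770,539)))
s=get_state();print(s["position"],s["orientation"],s["gripper_width"])
c=proj(S,s["position"]);print((c-[180,230])*3.5)
E
```

```text
[ 0.49465507 -0.21325782  0.12967212] [[ 0.97915229  0.20311971  0.00178038]
 [ 0.20312182 -0.97915287 -0.0010918 ]
 [ 0.0015215   0.00143067 -0.99999782]] 0.05540965042767678
[316.52231219 150.80926779]
```

View pics/side2.png

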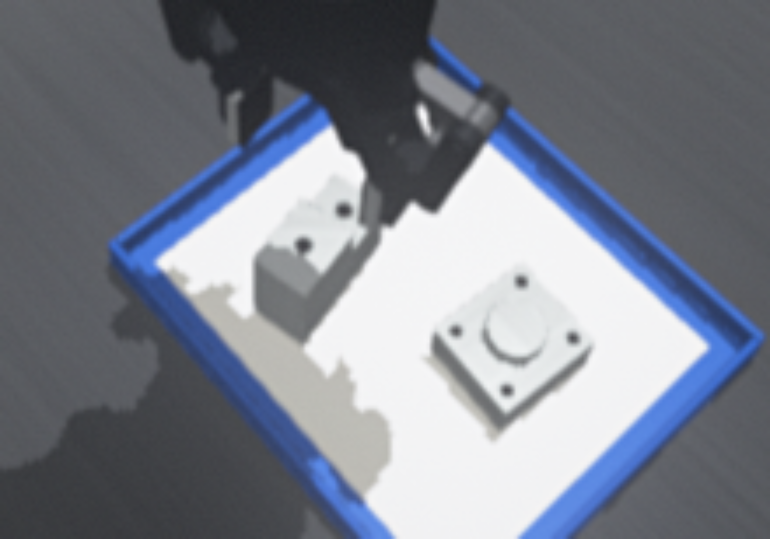

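The open fingers straddle the insert, which is at about (310,250) in the crop. The flat insert at (515,340) is clear. Descending and gripping.

Call:
send_rows(deltas=[0, 0, 0, 0, 0, 0.03, 0.65, 0, 0, 0, 0, 0, 0.03, 0.65, 0, 0, 0, 0, 0, 0.015, 0.65, 0, 0, 0, 0, 0, 0.008, 0.65, 0, 0, 0, 0, 0, 0, 0.65, 0, 0, 0, 0, 0, 0, 0, 0, 0, 0, 0, 0, 0, 0, 0, 0, 0, 0, 0, 0, 0])

```text
clock: 3.75
position: [0.495, -0.2129, 0.047]
orientation: [[0.979, 0.204, 0.003], [0.204, -0.979, -0.001], [0.003, 0.001, -1.0]]
ft_force: [-1.5, 2.6, 6.2]
gripper_width: 0.0274
grasp_force: 59.2
```

Call:
send_rows(deltas=[0, 0, 0, 0, 0, 0, 0, 0, 0, 0, 0, 0, 0, 0, 0, 0, 0, 0, 0, 0, 0, 0, 0, 0, 0, 0, 0, 0, 0, 0, 0, 0, 0, 0, 0, 0, 0, 0, 0, 0, 0, 0, 0, 0, 0, 0, 0, 0, 0, 0, 0, 0, 0, 0, 0, 0])

```text
clock: 4.55
position: [0.495, -0.2129, 0.047]
orientation: [[0.979, 0.204, 0.003], [0.204, -0.979, -0.001], [0.003, 0.001, -1.0]]
ft_force: [-0.5, 2.7, 6.2]
gripper_width: 0.0272
grasp_force: 59.2
```

Call:
send_rows(deltas=[0, 0, 0, 0, 0, -0.03, 0, 0, 0, 0, 0, 0, -0.045, 0, 0, 0, 0, 0, 0, -0.045, 0, 0, 0, 0, 0, -0.045, 0, 0, 0, 0, 0, 0, -0.048, 0, 0, 0, 0, 0, 0, -0.048, 0, 0, 0, 0, 0, 0, -0.048, 0, 0, 0, 0, 0, 0, -0.048, 0, 0])

```text
clock: 5.35
position: [0.444, 0.0209, 0.1648]
orientation: [[0.979, 0.203, -0.001], [0.203, -0.979, -0.0], [-0.001, -0.0, -1.0]]
ft_force: [1.1, -0.2, -6.2]
gripper_width: 0.0267
grasp_force: 61.5
```

Call:
send_rows(deltas=[0, 0, 8, 0, 0, 0, 0, 0, 0, 8, 0, 0, 0, 0, 0, 0, 8, 0, 0, 0, 0, 0, 0, 8, 0, 0, 0, 0, 0, 0, 0, 0, 0, 0, 0, 0, 0, 0, 0, -0.03, 0, 0, 0, 0, 0, 0, -0.03, 0, 0, 0, 0, 0, 0, 0, 0, 0])

```text
clock: 6.15
position: [0.4388, -0.0153, 0.1689]
orientation: [[0.973, -0.231, 0.014], [-0.231, -0.97, 0.079], [-0.004, -0.08, -0.997]]
ft_force: [0.1, -0.0, -6.5]
gripper_width: 0.0267
grasp_force: 62.6
```

```bash
python3 -c "
from h import *
s=get_state();print(s['joints'],s['dq'],s['position'])"
```

```text
[-0.23418008  0.14683204 -0.44164725  0.98675814  0.08044536  3.14059838] [-0.01108953  0.00093956 -0.00540426 -0.00416418 -0.0452676   0.00030152] [ 0.43884514 -0.01534969  0.16893827]
```

q6 is at its range limit, so this grasp can't reach the mould's orientation. I'll set the insert down on the free bench and regrasp it with the tool turned half round.

Call:
send_rows(deltas=[0, 0, -8, 0, 0, 0, 0, 0, 0, -8, 0, 0, 0, 0, 0, 0, 0, 0, 0, 0, 0, 0, 0, 0, 0, 0, 0, 0, 0, 0, 0, 0, 0, 0, 0, 0, 0, 0, 0, 0, 0, 0, 0, 0, 0, 0, 0, 0, 0, 0, 0, 0, 0, 0, 0, 0])

```text
clock: 6.95
position: [0.4385, -0.0175, 0.1688]
orientation: [[0.999, 0.042, 0.014], [0.041, -0.996, 0.078], [0.018, -0.077, -0.997]]
ft_force: [0.8, -0.5, -5.8]
gripper_width: 0.0272
grasp_force: 62.8
```

```bash
cat > st.py <<'E'
from h import *
from scipy.spatial.transform import Rotation as Ro
import sys
np.set_printoptions(precision=4,suppress=True)
def go(x,y,z,yaw):
    s=get_state();R=np.array(s["orientation"]);c,n=np.cos(yaw),np.sin(yaw)
    Rt=np.array([[c,n,0],[n,-c,0],[0,0,-1.]])
    print("joints",np.array(s["joints"]),"pos",np.array(s["position"]),"yaw",np.degrees(np.arctan2(R[1,0],R[0,0])),"clk",s["clock"])
    print("rotvec deg",np.degrees(Ro.from_matrix(R.T@Rt).as_rotvec()),"then shift",Rt.T@(np.array([x,y,z])-s["position"]))
if __name__=="__main__": go(*map(float,sys.argv[1:5]))
E
python3 st.py 0.45 -0.045 0.10 0.05
```

```text
joints [-0.2382  0.1465 -0.4424  0.9863  0.079   2.8617] pos [ 0.4385 -0.0175  0.1688] yaw 2.3377168117295395 clk 6.95
rotvec deg [-4.4145 -1.0267 -0.488 ] then shift [0.0101 0.0281 0.0688]
```

Call:
send_rows(deltas=[-4.4, -1.0, -0.5, 0, 0, 0, 0, 0, 0, 0, 0.01, 0.028, 0, 0, 0, 0, 0, 0, 0, 0.04, 0, 0, 0, 0, 0, 0, 0.04, 0, 0, 0, 0, 0, 0, 0.03, 0, 0, 0, 0, 0, 0, 0, 0, 0, 0, 0, 0, 0, 0, 0, 0, 0, 0, 0, 0, 0, 0])

```text
clock: 7.75
position: [0.4519, -0.0453, 0.0607]
orientation: [[0.999, 0.051, 0.004], [0.051, -0.999, -0.001], [0.004, 0.001, -1.0]]
ft_force: [-0.4, 0.2, -5.9]
gripper_width: 0.0272
grasp_force: 62.9
```

```bash
python3 st.py 0.45 -0.045 0.044 0.05
```

```text
joints [-0.2401  0.2915 -0.5712  0.704   0.0005  2.8509] pos [ 0.4519 -0.0453  0.0607] yaw 2.89853920833958 clk 7.75
rotvec deg [ 0.0412 -0.2332  0.0337] then shift [-0.0019 -0.0004  0.0167]
```

Call:
send_rows(deltas=[0, 0, 0, 0, 0, 0.008, 0, 0, 0, 0, 0, 0, 0.005, 0, 0, 0, 0, 0, 0, 0.003, 0, 0, 0, 0, 0, 0, 0.001, 0, 0, 0, 0, 0, 0, 0, 0, 0, 0, 0, 0, 0, 0, 0, 0, 0, 0, 0, 0, 0, 0, 0, 0, 0, 0, 0, 0, 0])

```text
clock: 8.55
position: [0.4501, -0.0448, 0.043]
orientation: [[0.999, 0.051, 0.001], [0.051, -0.999, 0.0], [0.001, 0.0, -1.0]]
ft_force: [-3.7, 1.6, 8.3]
gripper_width: 0.0271
grasp_force: 64.6
```

Call:
send_rows(deltas=[0, 0, 0, 0, 0, 0, 0.65, 0, 0, 0, 0, 0, 0, 0.65, 0, 0, 0, 0, 0, 0, 0.65, 0, 0, 0, 0, 0, -0.03, 0.65, 0, 0, 0, 0, 0, -0.04, 0.65, 0, 0, 0, 0, 0, -0.04, 0.65, 0, 0, -8, 0, 0, 0, 0.65, 0, 0, -8, 0, 0, 0, 0.65])

```text
clock: 9.35
position: [0.4517, -0.0453, 0.1537]
orientation: [[0.944, 0.329, 0.005], [0.329, -0.944, -0.001], [0.004, 0.002, -1.0]]
ft_force: [-0.6, -0.3, -0.1]
gripper_width: 0.0559
grasp_force: 0.0
```

Call:
send_rows(deltas=[0, 0, -8, 0, 0, 0, 0.65, 0, 0, -8, 0, 0, 0, 0.65, 0, 0, -8, 0, 0, 0, 0.65, 0, 0, -8, 0, 0, 0, 0.65, 0, 0, -8, 0, 0, 0, 0.65, 0, 0, -8, 0, 0, 0, 0.65, 0, 0, -8, 0, 0, 0, 0.65, 0, 0, -8, 0, 0, 0, 0.65])

```text
clock: 10.15
position: [0.4501, -0.045, 0.1518]
orientation: [[0.118, 0.993, 0.001], [0.993, -0.118, 0.0], [0.0, 0.001, -1.0]]
ft_force: [-0.8, -0.9, 0.5]
gripper_width: 0.0556
grasp_force: 0.0
```

Call:
send_rows(deltas=[0, 0, -8, 0, 0, 0, 0.65, 0, 0, -8, 0, 0, 0, 0.65, 0, 0, -8, 0, 0, 0, 0.65, 0, 0, -8, 0, 0, 0, 0.65, 0, 0, -8, 0, 0, 0, 0.65, 0, 0, -8, 0, 0, 0, 0.65, 0, 0, -8, 0, 0, 0, 0.65, 0, 0, -8, 0, 0, 0, 0.65])

```text
clock: 10.95
position: [0.4501, -0.045, 0.1518]
orientation: [[-0.841, 0.541, 0.001], [0.541, 0.841, 0.0], [-0.001, 0.001, -1.0]]
ft_force: [-0.1, 0.3, -0.1]
gripper_width: 0.0557
grasp_force: 0.0
```

Call:
send_rows(deltas=[0, 0, -8, 0, 0, 0, 0.65, 0, 0, -8, 0, 0, 0, 0.65, 0, 0, -8, 0, 0, 0, 0.65, 0, 0, -8, 0, 0, 0, 0.65, 0, 0, -4, 0, 0, 0, 0.65, 0, 0, 0, 0, 0, 0, 0.65, 0, 0, 0, 0, 0, 0, 0.65, 0, 0, 0, 0, 0, 0, 0.65])

```text
clock: 11.75
position: [0.45, -0.0449, 0.1518]
orientation: [[-0.999, -0.05, 0.001], [-0.05, 0.999, 0.0], [-0.001, 0.0, -1.0]]
ft_force: [-0.2, -0.1, 0.1]
gripper_width: 0.0556
grasp_force: 0.0
```

```bash
cat > m3.py <<'E'
from fit import *
import sys
from st import go
T=capture("top");S=capture("side")
cv2.imwrite("pics/side3.png",cv2.resize(S["image"][120:330,60:340],(800,600)))
q0=[.458,-.0445,.05];ms=[cut_out("insert",p) for p in(T,S)]
for l,p,m in zip("TS",(T,S),ms):
    if m: print(l,m[0]["confidence"],m[0]["pixels"].sum(),*fit([p],[m[0]["pixels"].astype(float)],INS,q0,0))
go(.45,-.045,.043,.05+np.pi)
E
python3 m3.py
```

```text
T 0.52 157 [ 0.4757 -0.0453 -0.01  ] 0.6425063399649963
S 0.84 1053 [ 0.4567 -0.044   0.0592] 0.0457071076550839
joints [-0.2402  0.1892 -0.4348  0.9464  0.0004 -0.2905] pos [ 0.4499 -0.0449  0.1518] yaw -177.1168304722081 clk 11.95
rotvec deg [0.0137 0.0251 0.0184] then shift [-0.0001 -0.0001  0.1088]
```

View pics/side3.png

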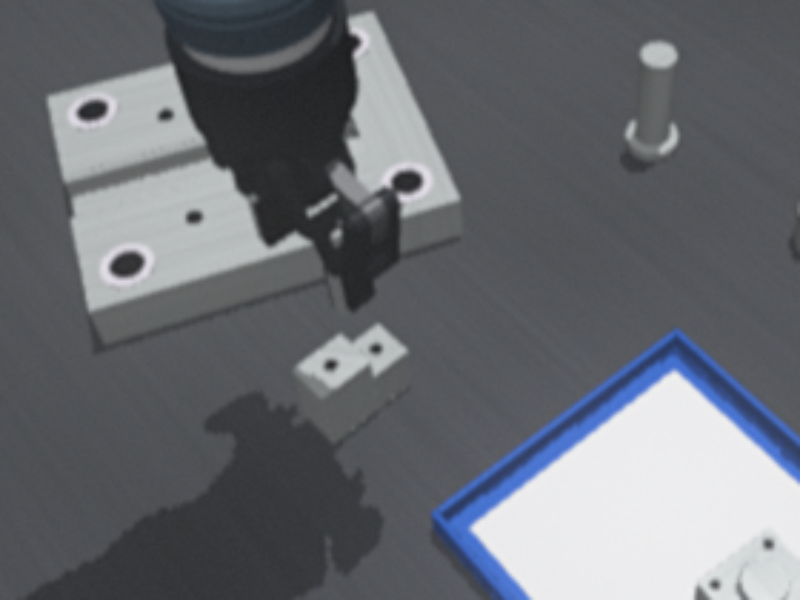

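The crop shows the insert upright on the bench at about (350,385), nose to the right, with the gripper above it. Regrasping it.

Call:
send_rows(deltas=[0, 0, 0, 0, 0, 0.045, 0.65, 0, 0, 0, 0, 0, 0.035, 0.65, 0, 0, 0, 0, 0, 0.019, 0.65, 0, 0, 0, 0, 0, 0.009, 0.65, 0, 0, 0, 0, 0, 0, 0, 0, 0, 0, 0, 0, 0, 0, 0, 0, 0, 0, 0, 0, 0, 0, 0, 0, 0, 0, 0, 0])

```text
clock: 12.75
position: [0.4507, -0.0449, 0.0447]
orientation: [[-0.999, -0.051, 0.002], [-0.051, 0.999, 0.0], [-0.002, 0.0, -1.0]]
ft_force: [-1.1, 1.3, 1.8]
gripper_width: 0.0262
grasp_force: 60.3
```

Call:
send_rows(deltas=[0, 0, 0, 0, 0, 0, 0, 0, 0, 0, 0, 0, 0, 0, 0, 0, 0, 0, 0, -0.02, 0, 0, 0, 0, 0, 0, -0.04, 0, 0, 0, 0, 0, 0, -0.04, 0, 0, 0, 8, 0, 0, 0, 0, 0, 0, 8, 0, 0, 0, 0, 0, 0, 7, 0, 0, 0, 0])

```text
clock: 13.55
position: [0.4491, -0.0449, 0.1433]
orientation: [[-0.937, 0.349, -0.001], [0.349, 0.937, 0.0], [0.001, -0.0, -1.0]]
ft_force: [0.0, 0.5, -7.1]
gripper_width: 0.0269
grasp_force: 61.0
```

```bash
python3 st.py 0.4593 0.166 0.11 2.788
```

```text
joints [-0.2403  0.1964 -0.4498  0.9256 -0.0002  0.1159] pos [ 0.4491 -0.0449  0.1433] yaw 159.58996672978765 clk 13.55
rotvec deg [-0.0158 -0.0558 -0.1507] then shift [0.0634 0.2014 0.0333]
```

Call:
send_rows(deltas=[0, 0, 0, 0.0127, 0.0403, 0, 0, 0, 0, 0, 0.0127, 0.0403, 0, 0, 0, 0, 0, 0.0127, 0.0403, 0, 0, 0, 0, 0, 0.0127, 0.0403, 0, 0, 0, 0, 0, 0.0127, 0.0403, 0, 0, 0, 0, 0, 0, 0, 0.03, 0, 0, 0, 0, 0, 0, 0, 0, 0, 0, 0, 0, 0, 0, 0])

```text
clock: 14.35
position: [0.4574, 0.1655, 0.1125]
orientation: [[-0.939, 0.344, -0.004], [0.344, 0.939, -0.001], [0.004, -0.003, -1.0]]
ft_force: [0.8, -0.2, -6.2]
gripper_width: 0.0266
grasp_force: 62.2
```

```bash
cat > m4.py <<'E'
from fit import *
from st import go
T=capture("top");S=capture("side")
cv2.imwrite("pics/ts4.png",np.hstack([cv2.resize(p["image"][a:a+150,b:b+100],(400,600)) for p,a,b in((T,160,110),(S,100,120))]))
s=get_state();z=s["position"][2]-.044
m=cut_out("insert",S)
ms=[cut_out("mould",p) for p in (T,S)]
if m: print(m[0]["confidence"],fit([S],[m[0]["pixels"].astype(float)],INS,[.4668,.1632,-.354],z))
for n in("insert_nose","pad_face"):
  for k,p in(("T",T),("S",S)):
    for r in landmark_of(n,p)[:1]: print(n,k,np.round(r["location"],1),r["confidence"],on_z(p,r["location"],z+.018 if n[0]=="i" else .036))
go(.4593,.166,.0645,2.788)
E
python3 m4.py
```

```text
0.59 (array([ 0.4631,  0.1618, -0.28  ]), np.float64(0.39169862161882063))
insert_nose T [160.4 248.8] 0.62 [0.4926 0.1478 0.0882]
insert_nose S [129.5 154.5] 0.6 [0.4902 0.1564 0.0882]
pad_face T [170.1 223.1] 0.45 [0.5423 0.1401 0.036 ]
pad_face S [164.5 167.4] 0.71 [0.5414 0.1322 0.036 ]
joints [ 0.2163  0.2919 -0.405   0.8726  0.0002  0.5677] pos [0.4599 0.1659 0.1143] yaw 159.86329824921825 clk 14.8
rotvec deg [0.0499 0.0567 0.1227] then shift [ 0.0006 -0.0001  0.0498]
```

View pics/ts4.png

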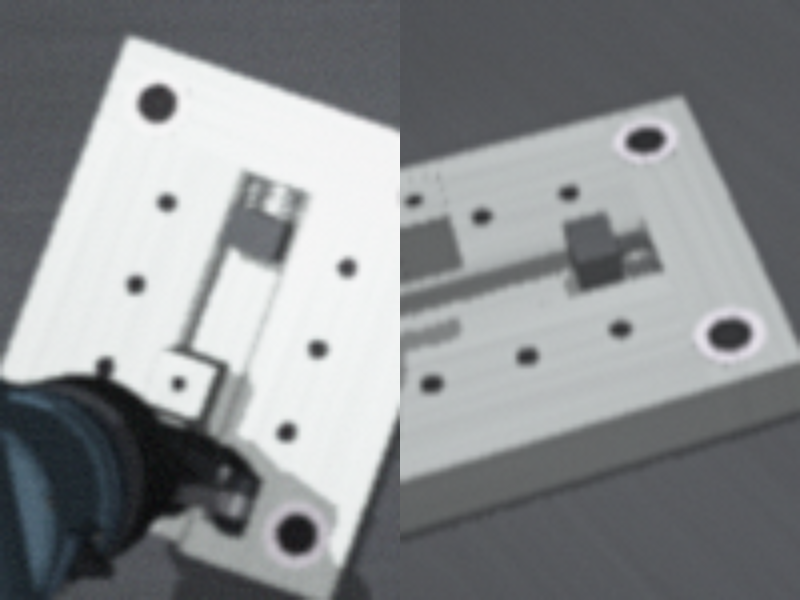

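Call:
send_rows(deltas=[0, 0, 0.1, 0, 0, 0.014, 0, 0, 0, 0, 0, 0, 0.014, 0, 0, 0, 0, 0, 0, 0, 0, 0, 0, 0, 0, 0, 0, 0, 0, 0, 0, 0, 0, 0, 0, 0, 0, 0, 0, 0, 0, 0, 0, 0, 0, 0, 0, 0, 0, 0, 0, 0, 0, 0, 0, 0])

```text
clock: 15.6
position: [0.4598, 0.1662, 0.0862]
orientation: [[-0.939, 0.345, 0.001], [0.345, 0.939, 0.0], [-0.001, 0.001, -1.0]]
ft_force: [-0.1, -0.5, -6.5]
gripper_width: 0.0266
grasp_force: 62.2
```

```bash
cat > m5.py <<'E'
from fit import *
from st import go
T=capture("top");s=get_state()
R=np.array(s["orientation"]);P=np.array(s["position"]);a=np.array([-R[0,0],-R[1,0]]);yw=np.arctan2(a[1],a[0])
I=np.array([P[0]+.0068*a[0],P[1]+.0068*a[1],P[2]-.044]);print(I,yw)
a0,b0,k=180,135,10;im=cv2.resize(T["image"][a0:a0+60,b0:b0+60],(600,600),interpolation=cv2.INTER_CUBIC)
def W(o,y,pts,z):
    c,n=np.cos(y),np.sin(y);return np.round([(proj(T,[o[0]+c*u-n*v,o[1]+n*u+c*v,z])-[b0,a0]+.5)*k for u,v in pts]).astype(np.int32)
M=(.5095,.1468);my=-.356
for v in(-.0165,.0165): cv2.polylines(im,[W(M,my,[(-.12,v),(.075,v)],.018)],0,(0,0,255),1)
for v in(-.0205,.0205): cv2.polylines(im,[W(M,my,[(-.12,v),(.075,v)],.036)],0,(0,200,0),1)
cv2.polylines(im,[W(I,yw,[(.005,-.014),(.031,-.014),(.031,.014),(.005,.014)],I[2]+.036)],1,(255,0,0),1)
cv2.imwrite("pics/t5.png",im);go(.4593,.166,.0645,2.788)
d=I[:2]-M;print("in mould y",-np.sin(my)*d[0]+np.cos(my)*d[1],"x",np.cos(my)*d[0]+np.sin(my)*d[1])
E
python3 m5.py
```

```text
[0.4661 0.1639 0.0421] -0.35244325166311763
joints [ 0.217   0.3222 -0.4454  0.8022  0.0002  0.5694] pos [0.4597 0.1662 0.0861] yaw 159.80648916183623 clk 15.65
rotvec deg [0.0366 0.0384 0.0659] then shift [ 0.0003 -0.0003  0.0216]
in mould y 0.0008625210921865949 x -0.04666690984648237
```

View pics/t5.png

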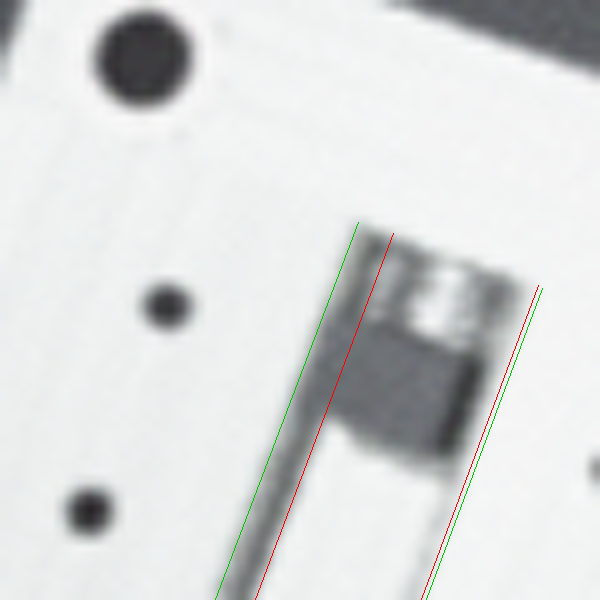

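The model's floor edges (red) match the guideway in the picture to within about 1 mm, and the insert is about 0.5 mm off centre. Descending.

Call:
send_rows(deltas=[0, 0, 0.1, 0, -0.0005, 0.004, 0, 0, 0, 0, 0, 0, 0.004, 0, 0, 0, 0, 0, 0, 0.004, 0, 0, 0, 0, 0, 0, 0.004, 0, 0, 0, 0, 0, 0, 0.003, 0, 0, 0, 0, 0, 0, 0, 0, 0, 0, 0, 0, 0, 0, 0, 0, 0, 0, 0, 0, 0, 0])

```text
clock: 16.45
position: [0.4595, 0.1657, 0.067]
orientation: [[-0.938, 0.347, 0.001], [0.347, 0.938, 0.0], [-0.001, 0.001, -1.0]]
ft_force: [-0.7, 0.2, -5.5]
gripper_width: 0.0267
grasp_force: 62.4
```

Call:
send_rows(deltas=[0, 0, 0, 0, 0, 0.002, 0, 0, 0, 0, 0, 0, 0.001, 0, 0, 0, 0, 0, 0, 0.001, 0, 0, 0, 0, 0, 0, 0.0005, 0, 0, 0, 0, 0, 0, 0, 0, 0, 0, 0, 0, 0, 0, 0, 0, 0, 0, 0, 0, 0, 0, 0, 0, 0, 0, 0, 0, 0])

```text
clock: 17.25
position: [0.4593, 0.1658, 0.0627]
orientation: [[-0.938, 0.347, 0.001], [0.347, 0.938, 0.0], [-0.0, 0.001, -1.0]]
ft_force: [-3.5, -0.1, 4.3]
gripper_width: 0.0268
grasp_force: 63.7
```

Call:
send_rows(deltas=[0, 0, 0, -0.005, 0, -0.0003, 0, 0, 0, 0, -0.006, 0, 0, 0, 0, 0, 0, -0.006, 0, 0, 0, 0, 0, 0, -0.006, 0, 0, 0, 0, 0, 0, -0.006, 0, 0, 0, 0, 0, 0, -0.006, 0, 0, 0, 0, 0, 0, -0.005, 0, 0, 0, 0, 0, 0, 0, 0, 0, 0])

```text
clock: 18.05
position: [0.496, 0.1527, 0.0628]
orientation: [[-0.938, 0.346, -0.002], [0.346, 0.938, 0.003], [0.002, 0.002, -1.0]]
ft_force: [-5.6, 2.6, 4.4]
gripper_width: 0.0269
grasp_force: 63.9
```

Call:
send_rows(deltas=[0, 0, 0, 0, 0, -0.0005, 0, 0, 0, 0, -0.002, 0, 0, 0, 0, 0, 0, -0.002, 0, 0, 0, 0, 0, 0, -0.001, 0, 0, 0, 0, 0, 0, -0.001, 0, 0, 0, 0, 0, 0, 0, 0, 0, 0, 0, 0, 0, 0, 0, 0, 0, 0, 0, 0, 0, 0, 0, 0])

```text
clock: 18.85
position: [0.5029, 0.1494, 0.0629]
orientation: [[-0.938, 0.347, 0.001], [0.347, 0.938, -0.0], [-0.001, 0.0, -1.0]]
ft_force: [0.8, 0.5, -6.6]
gripper_width: 0.0269
grasp_force: 62.3
```

Call:
send_rows(deltas=[0, 0, 0, -0.001, 0, 0, 0, 0, 0, 0, -0.001, 0, 0, 0, 0, 0, 0, -0.001, 0, 0, 0, 0, 0, 0, -0.001, 0, 0, 0, 0, 0, 0, 0, 0, 0, 0, 0, 0, 0, 0, 0, 0, 0, 0, 0, 0, 0, 0, 0, 0, 0, 0, 0, 0, 0, 0, 0])

```text
clock: 19.65
position: [0.5061, 0.1484, 0.0631]
orientation: [[-0.938, 0.347, 0.0], [0.347, 0.938, 0.0], [0.0, 0.0, -1.0]]
ft_force: [-1.5, 0.2, -6.7]
gripper_width: 0.0272
grasp_force: 62.4
```

Call:
send_rows(deltas=[0, 0, 0, -0.001, 0, 0, 0, 0, 0, 0, -0.001, 0, 0, 0, 0, 0, 0, -0.001, 0, 0, 0, 0, 0, 0, 0, 0, 0, 0, 0, 0, 0, 0, 0, 0, 0, 0, 0, 0, 0, 0, 0, 0, 0, 0, 0, 0, 0, 0, 0, 0, 0, 0, 0, 0, 0, 0])

```text
clock: 20.45
position: [0.5085, 0.1475, 0.063]
orientation: [[-0.938, 0.347, -0.001], [0.347, 0.938, 0.001], [0.001, 0.0, -1.0]]
ft_force: [-4.9, 2.4, -4.2]
gripper_width: 0.0263
grasp_force: 62.7
```

Call:
send_rows(deltas=[0, 0, 0, -0.001, 0, 0, 0, 0, 0, 0, -0.001, 0, 0, 0, 0, 0, 0, -0.001, 0, 0, 0, 0, 0, 0, -0.001, 0, 0, 0, 0, 0, 0, 0, 0, 0, 0, 0, 0, 0, 0, 0, 0, 0, 0, 0, 0, 0, 0, 0, 0, 0, 0, 0, 0, 0, 0, 0])

```text
clock: 21.25
position: [0.511, 0.1465, 0.0629]
orientation: [[-0.938, 0.346, -0.003], [0.346, 0.938, 0.002], [0.003, 0.0, -1.0]]
ft_force: [-7.4, 2.9, -0.8]
gripper_width: 0.0266
grasp_force: 63.0
```

```bash
cat > m6.py <<'E'
from h import *
T=capture("top");S=capture("side");f=[]
for _ in range(8):
    capture("top"); s=get_state();f.append(s["ft_force"])
f=np.array(f);print("push",(f@[.938,-.347,0]).round(1),"fz",f[:,2].round(1),s["position"],s["clock"],s["grasp_force"])
cv2.imwrite("pics/f%d.png"%int(s["clock"]*10),np.hstack([cv2.resize(p["image"][a:a+100,b:b+67],(400,600)) for p,a,b in((T,185,130),(S,120,120))]))
E
python3 m6.py;ls pics
```

```text
push [-7.9 -8.1 -8.4 -8.  -8.2 -7.6 -8.6 -8.5] fz [-0.6 -1.2 -1.2 -0.2 -0.6 -1.  -0.2  0.1] [0.51100209 0.14650326 0.06294433] 21.75 63.02363634109497
f217.png
side1.png
side2.png
side3.png
t5.png
top1.png
ts4.png
```

Call:
send_rows(deltas=[0, 0, 0, -0.001, 0, 0, 0, 0, 0, 0, -0.001, 0, 0, 0, 0, 0, 0, -0.001, 0, 0, 0, 0, 0, 0, -0.001, 0, 0, 0, 0, 0, 0, -0.0005, 0, 0, 0, 0, 0, 0, 0, 0, 0, 0, 0, 0, 0, 0, 0, 0, 0, 0, 0, 0, 0, 0, 0, 0])

```text
clock: 22.55
position: [0.5132, 0.1456, 0.0629]
orientation: [[-0.938, 0.346, -0.006], [0.346, 0.938, 0.003], [0.007, 0.001, -1.0]]
ft_force: [-12.8, 6.0, 5.0]
gripper_width: 0.0268
grasp_force: 63.8
```

```bash
python3 m6.py;ls pics/f*
```

```text
push [-12.9 -13.7 -13.  -13.7 -13.4 -13.6 -12.8 -13.3] fz [4.8 3.9 5.6 3.8 4.6 4.5 4.6 5.1] [0.51323648 0.14562091 0.06291969] 23.05 63.79729628562927
pics/f217.png
pics/f230.png
```

View pics/f230.png

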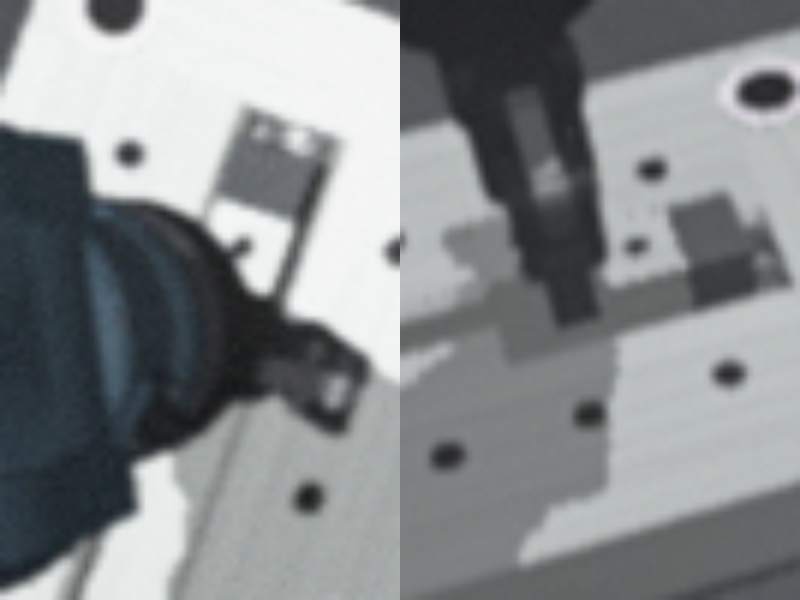

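Call:
send_rows(deltas=[0, 0, 0, 0, 0, 0, 0, 0, 0, 0, 0, 0, 0, 0, 0, 0, 0, 0, 0, 0, 0, 0, 0, 0, 0, 0, 0, 0, 0, 0, 0, 0, 0, 0, 0, 0, 0, 0, 0, 0, 0, 0, 0, 0, 0, 0, 0, 0, 0, 0, 0, 0, 0, 0, 0, 0])

```text
clock: 23.85
position: [0.5133, 0.1456, 0.063]
orientation: [[-0.938, 0.346, -0.006], [0.346, 0.938, 0.003], [0.007, 0.001, -1.0]]
ft_force: [-13.1, 5.2, 5.6]
gripper_width: 0.0266
grasp_force: 63.8
```

Call:
send_rows(deltas=[0, 0, 0, 0, 0, 0, 0, 0, 0, 0, 0, 0, 0, 0, 0, 0, 0, 0, 0, 0, 0, 0, 0, 0, 0, 0, 0, 0, 0, 0, 0, 0, 0, 0, 0, 0, 0, 0, 0, 0, 0, 0, 0, 0, 0, 0, 0, 0, 0, 0, 0, 0, 0, 0, 0, 0])

```text
clock: 24.65
position: [0.5133, 0.1456, 0.0629]
orientation: [[-0.938, 0.346, -0.006], [0.346, 0.938, 0.003], [0.007, 0.001, -1.0]]
ft_force: [-11.9, 5.3, 4.4]
gripper_width: 0.0266
grasp_force: 63.8
```

The nose, seen from above at (255,225), sits in the guideway against the pad, whose near edge is at about (255,200). The pad has moved in towards the end block. The push is steady at about 13 N, so I'm handing in.

```bash
python3 -c "
from bench import *
print(sign_off())"
```

```text
the job is handed in; nothing more can be done
None
```

I handed the job in with the insert in the guideway, low step against the stop pad and the gripper still holding it; the push is steady at about 13 N at the wrist (an estimated 11 N on the pad, about 8 mm in), and the hand-in gave no verdict.

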